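Lock the bayonet lid on the filter pot

ROBOT

A 6-joint arm with a two-finger parallel gripper is mounted at the origin on the work surface; the furniture and walls round the work are solid. World frame = base frame: x ahead of the robot, y to its left, z up, the work surface at z = 0. Lengths are in m, angles in rad, forces in N, time in s.
With the tool pointing down it reaches from about 0.375 to 0.9 m from the base axis. Payload 3.1 kg.
Tool frame: the origin (TCP) lies where the fingers leave the gripper's body, on its centre line; the fingertips stand 73 mm ahead of it and the grasp point (between the pads) lies 54 mm ahead of it; z points along the fingers, y is the line along which they close (so a half turn about z gives the same grasp; the last joint's range is limited). The gripper opens to 85 mm and grips with 20 to 120 N. Pads are 22 mm wide; open, the fingers measure 114 mm over their backs; the gripper's body (76 mm by 85 mm) begins 54 mm behind the grasp point. The pads swing forward as they close: fully open they stand 13 mm farther back than shut.
Start: joints at [-1.438, 0.527, 1.433, -0, 1.181, -0.178], TCP at [0.192, -0.595, 0.304] pointing down, gripper open.
Joint ranges: [-3.08, 3.08], [-0.75, 2.2], [0.22, 2.44], [-1.43, 4.57], [0, 2.65], [-2.85, 2.85]. Speed limits (rad/s): [2.79, 2.79, 3.14, 3.14, 3.14, 3.14].

INTERFACE

Orientations are given as a unit quaternion [x, y, z, w].
In Python, from station import manip gives the robot as it stands.
- The arm moves only by the shell command python3 -m crank 'ROWS' [FORCE]. ROWS is JSON, a list of rows, each an object with "dp": the shift along the tool's x, y, z normalised to -1 to 1, where 1 is 50 cm, a list of three; "delta_rot": the turn, a rotation vector about the tool's x, y, z normalised to -1 to 1, where 1 is 2 pi rad, a list of three; "fingers": the opening, from -1 (shut) to 1 (fully open). A call has 1 to 12 rows; each row shifts and turns the commanded pose from where the row before left it, along the tool's axes as they then stand; what a row does not reach is not made up. A row lasts 1/12 s, in which the tool goes at most 41.7 mm and 7.16 degrees, less where a joint would pass 70% of its speed; a pose out of reach is approached as far as the arm can. A call with a number of a shift or a turn outside -1 to 1 is refused whole. A call with a gripper value outside its range is refused whole. The fingers move at their own pace and stop on an object; FORCE is the grip in N (left out, the last holds). Time passes only in rows, so rows that do not move let the fingers close. It gives the time, the measured TCP pose, the force, the opening and the grip force at its end, in the units of the state.
- manip.sense(): the state, without advancing time (a new reading comes with each control period).
- manip.snapshot(name): name is "scene" or "top"; returns (picture, depth): 400x640x3 uint8, red, green, blue; 400x640 float32, m along the optical axis (not along the pixel's ray), 0 where there is no reading.
- manip.camera_model(name): a dict with "fx", "fy", "cx", "cy" (pixels), "k1" (the pictures are not rectified: a ray, as slopes to the right and down, at radius r is drawn at 1 + k1 r^2 times it, then the intrinsics apply), "origin" and "attitude" of the camera in the world. Camera axes: x right, y up, looking along -z (the intrinsics and any distortion apply to the point x, -y, -z); pixel columns grow to the right and rows downward; lengths in m; the calibration is good to about 2 mm. A picture is of the moment at which its call begins. camera_model takes no time and is no camera call.
- manip.sign_off(): hands the job in; it is judged then, once.
The state is a dict: "t": time; "q": joint angles; "qd": joint speeds; "tau": joint torques, N m; "tcp_pos": TCP position; "tool_rot": TCP orientation; "force": force on the tool from outside, world axes, zero at the start; "ft_torque": the same for the moment, N m; "finger_gap": opening from 0.0 (shut) to 1.0 (fully open); "gripper_force": force on a finger pad.
Only numpy, scipy, OpenCV 4.12 (cv2) and the standard library are available. Lean on these libraries where they do the work, as an engineer would, in place of code of your own. Each camera call takes 0.05 s, during which the arm holds its last target. There are 200 camera calls.

TASK

Close the filter pot: lift its lid off the bench by the upright handle, set it in the mouth with the two pins down through the slots of the locking ring, and twist it clockwise (seen from above) along the ramps until it is fully home and holds the seal tight by itself. The ring may sit at any angle, so feel for the slots gently and do not force anything; leave the lid locked, and leave the bottles, cup and dish beside it alone.

Things in the scene. Friction and masses are not known exactly. Their poses are not given: they have to be found in the camera images.
- filter_pot: round steel pot, fixed to the bench: foot flange 124 mm across with a short outlet tube (to 72 mm from the axis) at its +y side, locking ring 100 mm across outside. Origin: centre of its underside, on the bench; z up. The clamped ring holds firm.
- pot_mouth (a point): centre of the mouth, in the plane of the ring's flat top, 55 mm above the pot's underside; axes as the pot's. The mouth is 63 mm across, with two slots opposite each other in the ring, open upward, 10 mm wide, out to radius 41 mm, a small dark dot by each. The ring's angle is NOT measured: the slots lie 0.12 to 1.12 rad anticlockwise (from above) of the pot's +x and -x.
- pot_seal_top (a point): centre of the top of the rubber seal plate when not pressed, 38 mm above the pot's underside. It is sprung: pushes up with 5 N, 4 N more per mm. Clockwise (from above) of each slot, under the ring, a ramp sinks by 5 mm over 0.6 rad, then come a short flat and a solid stop; the other side of the slot is blind.
- pot_lid: loose lid, 0.2 to 0.33 kg: steel plug 60 mm across (foot bevelled to 53 mm over 3.5 mm), 16.5 mm thick, on top a black upright rib, 46 mm long along the lid's x, 12 mm thick, up to 58 mm above the underside. Origin: centre of the underside, z up. Origin above the bench: 49 mm with the pins resting on the ring, 38 mm dropped through the slots on the seal, about 34.6 mm locked.
- lid_pins (a point): middle of the two pins (6 mm wide and high, round above, flat below) that stick out along the lid's +x and -x to radius 39.5 mm; 9 mm above the lid's underside, axes as the lid's. From the middle of a slot the lid turns clockwise by about 0.87 rad to the stop and is tight from about 0.74 rad on (turning takes up to 0.4 N m; more means the stop).
- lid_handle (a point): a point on the middle line of the rib, 46 mm above the lid's underside, 12 mm below the rib's top; axes as the lid's: pinch here from above across y
- cup: bystander: specimen cup with lid, 50 mm across, 59 mm tall; origin at the centre of its underside
- oil: bystander: small bottle, 33 mm across, 72 mm tall; origin at the centre of its underside
- bottle_a: bystander: bottle, 44 mm across, 98 mm tall; origin at the centre of its underside
- petri: bystander: flat dish with lid, 60 mm across, 15 mm high; origin at the centre of its underside
Mind the look-alikes: they are no part of the job. What is shaped like the pot_lid but yellow is not meant.

How it is judged:
By the outcome, as a careful person would: the job done as asked, in the order asked, and still so for the second after the job is handed in, with the robot touching nothing.
It also fails if it takes over 70 s, if anything falls off the work surface, if the arm or the gripper's body presses on something with over 40 N, if the wrist force passes 120 N, or if a joint passes its speed limit or range.

## Working session

There is one attempt and no reset: what is moved stays moved. The work goes in short steps, Python scripts to look and compute and a shell command to move; the robot and the scene stay as the last step left them, time stands still between calls to the robot, and variables do not carry over. Pictures are saved under pics/ and viewed, at most 10 in all, crops included, and the job is handed in when it is done.

```bash
mkdir -p pics; ls; cat > h.py <<'E'
import numpy as np, cv2
from station import manip
from scipy.spatial.transform import Rotation as R
def cam(n):
    c=manip.camera_model(n); a=np.array(c['attitude'],float)
    Rm=R.from_quat(a).as_matrix() if a.size==4 else a.reshape(3,3)
    return c,Rm,np.array(c['origin'])
def rays(n,uv):
    c,Rm,o=cam(n); uv=np.atleast_2d(np.array(uv,float))
    K=np.array([[c['fx'],0,c['cx']],[0,c['fy'],c['cy']],[0,0,1]])
    p=cv2.undistortPoints(uv[:,None],K,np.array([c['k1'],0,0,0,0.]))[:,0]
    return o,np.c_[p[:,0],-p[:,1],-np.ones(len(p))]@Rm.T
def onplane(n,uv,z):
    o,d=rays(n,uv); return o+d*((z-o[2])/d[:,2])[:,None]
def proj(n,P):
    c,Rm,o=cam(n); p=(np.atleast_2d(P)-o)@Rm; x=p[:,0]/-p[:,2]; y=-p[:,1]/-p[:,2]; s=1+c['k1']*(x*x+y*y)
    return np.c_[c['fx']*x*s+c['cx'],c['fy']*y*s+c['cy']]
E
python3 - <<'E'
from h import *
for n in('scene','top'):
    im,d=manip.snapshot(n); cv2.imwrite(f'pics/{n}0.png',im[:,:,::-1]); np.savez(f'{n}0.npz',im=im,d=d)
    print(n,manip.camera_model(n))
print(manip.sense())
E
```

```text
pics
scene {'fx': 391.65377428115545, 'fy': 391.65377428115545, 'cx': 318.84696927037237, 'cy': 193.48616661167276, 'k1': -0.012527169726680916, 'origin': array([ 0.97857303, -0.01963884,  0.84816107]), 'attitude': array([0.26448544, 0.15874337, 0.49680693, 0.81119102])}
top {'fx': 513.1440267901464, 'fy': 513.1440267901464, 'cx': 319.41891521498883, 'cy': 187.19691589970896, 'k1': -0.16976960863384094, 'origin': array([0.25442891, 0.23707782, 1.11352379]), 'attitude': array([ 0.08643166, -0.08423509, -0.69841346,  0.70544501])}
{'t': 0.1, 'q': array([-1.43751952e+00,  5.28374091e-01,  1.43378632e+00,  1.29322509e-06,
        1.18142565e+00, -1.78490825e-01]), 'qd': array([-0.0005316 , -0.00194355, -0.00153978, -0.00049851, -0.00118721,
        0.00190709]), 'tau': array([-1.48718536e-04, -4.43305278e+01, -1.78586519e+01, -1.99237620e-04,
        3.89293258e-03, -1.01039748e-05]), 'tcp_pos': array([ 0.19167778, -0.59434172,  0.30302693]), 'tool_rot': array([ 9.87874249e-01,  1.55252939e-01,  2.31284046e-05, -9.96436348e-04]), 'force': array([-0.33922749,  0.15704378,  0.0896593 ]), 'ft_torque': array([ 0.01805287, -0.05250094, -0.00116528]), 'gripper_force': 0.0, 'finger_gap': 0.9972146593727083}
```

View pics/top0.png

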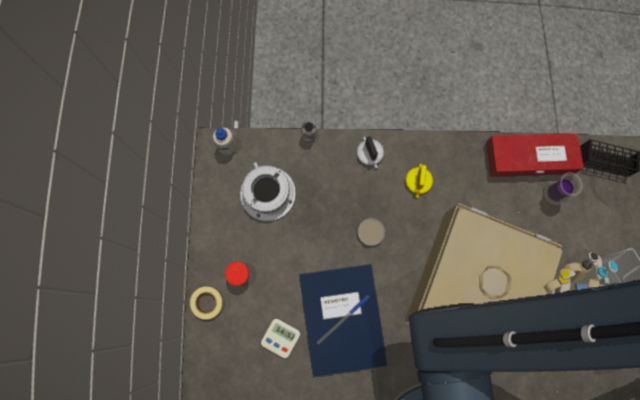

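View pics/scene0.png

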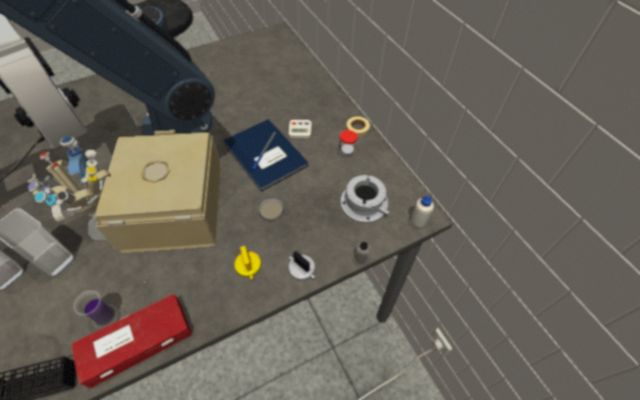

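The top view shows the pot at (267,190), with two lid-shaped things: steel with a black rib at (370,152), and yellow at (419,180). The steel one with the black rib fits the description. I'll confirm it in one enlarged crop and measure both lid and pot.

```bash
python3 - <<'E'
from h import *
t=np.load('top0.npz')['im'];s=np.load('scene0.npz')['im']
f=lambda im,x,y,w,h:cv2.resize(im[y:y+h,x:x+w],(400,300),interpolation=cv2.INTER_CUBIC)
o=np.vstack([np.hstack([f(t,227,160,80,60),f(t,345,125,80,60)]),np.hstack([f(s,325,170,80,60),f(s,262,230,80,60)])])
cv2.imwrite('pics/crops.png',o[:,:,::-1])
for n in('top','scene'):
    z=np.load(n+'0.npz');d=z['d']
    for nm,uv in (dict(lid=(370,152),pot=(267,190)) if n=='top' else dict(lid=(301,265),pot=(367,196))).items():
        print(n,nm,[onplane(n,uv,h)[0].round(4) for h in(0.0165,.055)],d[uv[1],uv[0]])
E
```

```text
top lid [array([0.6076, 0.1292, 0.0165]), array([0.5952, 0.133 , 0.055 ])] 1.1249462
top pot [array([0.5176, 0.3573, 0.0165]), array([0.5084, 0.3531, 0.055 ])] 1.1065891
scene lid [array([0.6075, 0.1289, 0.0165]), array([0.6247, 0.1221, 0.055 ])] 0.8847546
scene pot [array([0.5083, 0.3676, 0.0165]), array([0.5301, 0.3497, 0.055 ])] 0.9934048
```

View pics/crops.png

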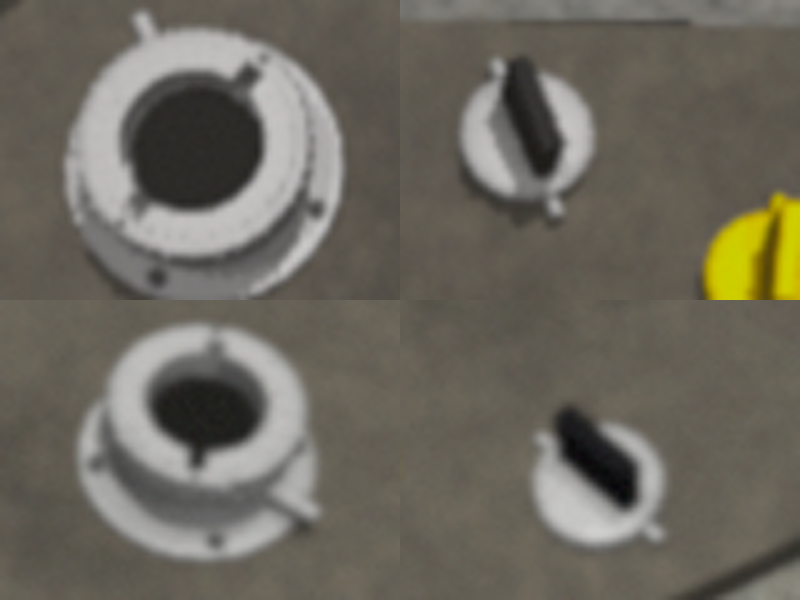

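The crops confirm it: the steel lid with the black rib is the one meant, and the other is yellow. Both slots are visible. In the top view they are at about (276.5,175) and (254.4,201), with the outlet at about (256,165).

```bash
python3 - <<'E'
from h import *
a=lambda p,q:np.degrees(np.arctan2(*(p-q)[1::-1]))
def show(t,P): print(t,'mid',P.mean(0).round(4),'len',np.linalg.norm(P[0]-P[1]).round(4),'ang',a(P[0],P[1]).round(1))
show('slots top',onplane('top',[(276.4,175),(254.4,201)],.055)); show('slots scene',onplane('scene',[(364.4,201),(368,179.6)],.055))
show('pins top',onplane('top',[(364.2,138.6),(376.2,166.4)],.011)); show('pins scene',onplane('scene',[(313,276.6),(290.6,258)],.011))
print('tube top',onplane('top',[(255.5,163.5)],.02),'scene',onplane('scene',[(388,213)],.02))
# ring ellipse: bright mask
for n,c,r in(('top',(266,188),26),('scene',(366,191),24)):
    im=np.load(n+'0.npz')['im'];g=im.min(2).astype(int)
    x0,y0=c[0]-40,c[1]-40;sub=g[y0:y0+80,x0:x0+80]
    m=(sub<75).astype(np.uint8); k,l,st,ce=cv2.connectedComponentsWithStats(m)
    i=l[40,40]; mm=(l==i).astype(np.uint8); print('area',st[i])
# lid disc: bright + black
for n,c in(('top',(370,152)),('scene',(301,265))):
    im=np.load(n+'0.npz')['im'];hsv=cv2.cvtColor(im,cv2.COLOR_RGB2HSV);g=im.max(2)
    x0,y0=c[0]-25,c[1]-25
    dk=(g[y0:y0+50,x0:x0+50]<45).astype(np.uint8);k,l,st,ce=cv2.connectedComponentsWithStats(dk)
    i=1+st[1:,4].argmax();ys,xs=np.nonzero(l==i);rect=cv2.minAreaRect(np.c_[xs+x0,ys+y0].astype(np.float32));print(n,'rib',rect,st[i])
    br=(im[y0:y0+50,x0:x0+50].min(2)>125).astype(np.uint8);k,l,st,ce=cv2.connectedComponentsWithStats(br);i=1+st[1:,4].argmax()
    ys,xs=np.nonzero(l==i);h=cv2.convexHull(np.c_[xs+x0,ys+y0].astype(np.float32));print(n,'lid bright',st[i]+[x0,y0,0,0,0],ce[i]+[x0,y0])
q=manip.sense(); print(R.from_quat(q['tool_rot']).as_matrix().round(3))
E
```

```text
slots top mid [0.5129 0.3566 0.055 ] len 0.073 ang -38.1
slots scene mid [0.5135 0.3575 0.055 ] len 0.0685 ang -38.8
pins top mid [0.6085 0.1283 0.011 ] len 0.0705 ang 21.7
pins scene mid [0.6106 0.1289 0.011 ] len 0.0709 ang 21.5
tube top [[0.57724841 0.38483986 0.02      ]] scene [[0.57951688 0.38584278 0.02      ]]
area [ 27  27  26  27 545]
area [ 29  34  22  18 262]
top rib ((370.0710144042969, 148.47042846679688), (21.692310333251953, 4.846154689788818), 67.38013458251953) [21 11 10 22 72]
top lid bright [357 137  12  27 151] [362.02649007 152.28476821]
scene rib ((300.7500305175781, 261.25006103515625), (21.21320343017578, 6.363960266113281), 45.0) [ 18  12  15  19 133]
scene lid bright [288 255  27  24 337] [301.13353116 268.67952522]
[[ 0.952  0.307 -0.   ]
 [ 0.307 -0.952  0.002]
 [ 0.    -0.002 -1.   ]]
```

Both views agree. The pot mouth is at about (0.513,0.357), with slots on a line at -38.5°. The outlet direction of 23.4° puts pot +x at -66.6°, so the slot offset is 0.49 rad, which is in range. The lid is at (0.6095,0.1286) with its x axis at 21.6°. I'll grasp with tool yaw 201.6° so that joint 6 keeps room for the twist. Next I'll check the box height on the path.

```bash
cat >> h.py <<'E'
def need(x,y,z,yaw):
    "remaining shift (tool axes, normalised) and turn (normalised) to TCP pose, tool down; yaw=deg of tool x"
    s=manip.sense(); M=R.from_quat(s['tool_rot']).as_matrix(); w=np.radians(yaw)
    T=np.array([[np.cos(w),np.sin(w),0],[np.sin(w),-np.cos(w),0],[0,0,-1]])
    d=M.T@(np.array([x,y,z])-s['tcp_pos']); r=R.from_matrix(M.T@T).as_rotvec()
    print('t',round(s['t'],2),'pos',s['tcp_pos'].round(4),'yaw',np.degrees(np.arctan2(M[1,0],M[0,0])).round(2),'F',s['force'].round(1),'T',s['ft_torque'].round(2),'gap',round(s['finger_gap'],3),'gf',round(s['gripper_force'],1),'q',s['q'].round(2))
    print('dp tot',(d/.5).round(4),'mm',(d*1e3).round(1),'rot tot',(r/2/np.pi).round(4),'deg',np.degrees(r).round(2))
E
python3 - <<'E'
from h import *
d=np.load('scene0.npz')['d'];c,Rm,o=cam('scene')
for uv in[(155,170),(215,200),(160,245),(210,100),(301,258),(267,160)]:
    _,r=rays('scene',uv); p=o+r[0]*d[uv[1],uv[0]]; print(uv,p.round(3))
need(.6095,.1286,.304,17.9)
E
```

```text
(155, 170) [ 0.309 -0.09   0.159]
(215, 200) [0.365 0.009 0.048]
(160, 245) [ 0.422 -0.146  0.038]
(210, 100) [0.257 0.078 0.258]
(301, 258) [0.61  0.129 0.056]
(267, 160) [0.276 0.182 0.017]
t 0.1 pos [ 0.1917 -0.5943  0.303 ] yaw 17.86 F [-0.3  0.2  0.1] T [ 0.02 -0.05 -0.  ] gap 0.997 gf 0.0 q [-1.44  0.53  1.43  0.    1.18 -0.18]
dp tot [ 1.2389e+00 -1.1199e+00  7.0000e-04] mm [ 6.194e+02 -5.599e+02  3.000e-01] rot tot [-0.0003 -0.0001 -0.0001] deg [-0.11 -0.02 -0.04]
```

```bash
A='{"dp":[0.0516,-0.0467,0],"delta_rot":[0,0,0],"fingers":0}'; python3 -m crank '[{"dp":[0.0516,-0.0467,0],"delta_rot":[0,0,0],"fingers":0},{"dp":[0.0516,-0.0467,0],"delta_rot":[0,0,0],"fingers":0},{"dp":[0.0516,-0.0467,0],"delta_rot":[0,0,0],"fingers":0},{"dp":[0.0516,-0.0467,0],"delta_rot":[0,0,0],"fingers":0},{"dp":[0.0516,-0.0467,0],"delta_rot":[0,0,0],"fingers":0},{"dp":[0.0516,-0.0467,0],"delta_rot":[0,0,0],"fingers":0},{"dp":[0.0516,-0.0467,0],"delta_rot":[0,0,0],"fingers":0},{"dp":[0.0516,-0.0467,0],"delta_rot":[0,0,0],"fingers":0},{"dp":[0.0516,-0.0467,0],"delta_rot":[0,0,0],"fingers":0},{"dp":[0.0516,-0.0467,0],"delta_rot":[0,0,0],"fingers":0},{"dp":[0.0516,-0.0467,0],"delta_rot":[0,0,0],"fingers":0},{"dp":[0.0516,-0.0467,0],"delta_rot":[0,0,0],"fingers":0}]' 40
python3 -m crank '[{"dp":[0.0516,-0.0467,0],"delta_rot":[0,0,0],"fingers":0},{"dp":[0.0516,-0.0467,0],"delta_rot":[0,0,0],"fingers":0},{"dp":[0.0516,-0.0467,0],"delta_rot":[0,0,0],"fingers":0},{"dp":[0.0516,-0.0467,0],"delta_rot":[0,0,0],"fingers":0},{"dp":[0.0516,-0.0467,0],"delta_rot":[0,0,0],"fingers":0},{"dp":[0.0516,-0.0467,0],"delta_rot":[0,0,0],"fingers":0},{"dp":[0.0516,-0.0467,0],"delta_rot":[0,0,0],"fingers":0},{"dp":[0.0516,-0.0467,0],"delta_rot":[0,0,0],"fingers":0},{"dp":[0.0516,-0.0467,0],"delta_rot":[0,0,0],"fingers":0},{"dp":[0.0516,-0.0467,0],"delta_rot":[0,0,0],"fingers":0},{"dp":[0.0516,-0.0467,0],"delta_rot":[0,0,0],"fingers":0},{"dp":[0.0516,-0.0467,0],"delta_rot":[0,0,0],"fingers":0}]'
python3 -c "
from h import *
need(.6095,.1286,.304,201.6)"
```

```text
t: 1.1
tcp_pos: [0.4008, -0.2315, 0.3037]
tool_rot: [0.988, 0.155, -0.0, -0.0]
force: [-0.5, -0.0, 0.1]
finger_gap: 0.501
gripper_force: 0.0
t: 2.1
tcp_pos: [0.6095, 0.1302, 0.3034]
tool_rot: [0.988, 0.155, -0.001, -0.0]
force: [0.6, -1.1, 0.1]
finger_gap: 0.498
gripper_force: 0.0
t 2.1 pos [0.6095 0.1302 0.3034] yaw 17.88 F [ 0.6 -1.1  0.1] T [-0.02 -0.03 -0.04] gap 0.498 gf 0.0 q [ 0.03  0.53  1.44 -0.    1.18  1.29]
dp tot [-0.001   0.0032 -0.0012] mm [-0.5  1.6 -0.6] rot tot [3.000e-04 1.000e-04 4.897e-01] deg [9.0000e-02 2.0000e-02 1.7628e+02]
```

```bash
python3 -m crank '[{"dp":[0,0,0],"delta_rot":[0,0,-0.0196],"fingers":0},{"dp":[0,0,0],"delta_rot":[0,0,-0.0196],"fingers":0},{"dp":[0,0,0],"delta_rot":[0,0,-0.0196],"fingers":0},{"dp":[0,0,0],"delta_rot":[0,0,-0.0196],"fingers":0},{"dp":[0,0,0],"delta_rot":[0,0,-0.0196],"fingers":0},{"dp":[0,0,0],"delta_rot":[0,0,-0.0196],"fingers":0},{"dp":[0,0,0],"delta_rot":[0,0,-0.0196],"fingers":0},{"dp":[0,0,0],"delta_rot":[0,0,-0.0196],"fingers":0},{"dp":[0,0,0],"delta_rot":[0,0,-0.0196],"fingers":0},{"dp":[0,0,0],"delta_rot":[0,0,-0.0196],"fingers":0},{"dp":[0,0,0],"delta_rot":[0,0,-0.0196],"fingers":0},{"dp":[0,0,0],"delta_rot":[0,0,-0.0196],"fingers":0}]' >/dev/null
python3 -m crank '[{"dp":[0,0,0],"delta_rot":[0,0,-0.0196],"fingers":0},{"dp":[0,0,0],"delta_rot":[0,0,-0.0196],"fingers":0},{"dp":[0,0,0],"delta_rot":[0,0,-0.0196],"fingers":0},{"dp":[0,0,0],"delta_rot":[0,0,-0.0196],"fingers":0},{"dp":[0,0,0],"delta_rot":[0,0,-0.0196],"fingers":0},{"dp":[0,0,0],"delta_rot":[0,0,-0.0196],"fingers":0},{"dp":[0,0,0],"delta_rot":[0,0,-0.0196],"fingers":0},{"dp":[0,0,0],"delta_rot":[0,0,-0.0196],"fingers":0},{"dp":[0,0,0],"delta_rot":[0,0,-0.0196],"fingers":0},{"dp":[0,0,0],"delta_rot":[0,0,-0.0196],"fingers":0},{"dp":[0,0,0],"delta_rot":[0,0,-0.0196],"fingers":0},{"dp":[0,0,0],"delta_rot":[0,0,-0.0196],"fingers":0}]' >/dev/null
python3 -m crank '[{"dp":[0,0,0],"delta_rot":[0,0,-0.0196],"fingers":0},{"dp":[0,0,0],"delta_rot":[0,0,-0.0196],"fingers":0},{"dp":[0,0,0.08],"delta_rot":[0,0,0],"fingers":0},{"dp":[0,0,0.08],"delta_rot":[0,0,0],"fingers":0},{"dp":[0,0,0],"delta_rot":[0,0,0],"fingers":0}]'
python3 -c "
from h import *
need(.6095,.1286,.1,201.6)
for n in('scene','top'):
    im,d=manip.snapshot(n); np.savez(n+'1.npz',im=im,d=d)
s=np.load('scene1.npz')['im'];t=np.load('top1.npz')['im']
f=lambda im,x,y:cv2.resize(im[y:y+60,x:x+80],(400,300),interpolation=cv2.INTER_CUBIC)
cv2.imwrite('pics/g1.png',np.hstack([f(s,262,225),f(t,330,120)])[:,:,::-1])"
```

```text
t: 4.52
tcp_pos: [0.6043, 0.1282, 0.2159]
tool_rot: [-0.185, 0.983, 0.001, -0.009]
force: [-1.6, -0.1, -2.0]
finger_gap: 0.5
gripper_force: 0.0
t 4.52 pos [0.6043 0.1282 0.2159] yaw -158.69 F [-1.6 -0.1 -2. ] T [ 0.01  0.12 -0.01] gap 0.5 gf 0.0 q [ 0.03  0.63  1.52 -0.    1.01 -1.91]
dp tot [-0.0138 -0.0044  0.2317] mm [ -6.9  -2.2 115.8] rot tot [ 0.0009 -0.0026 -0.0008] deg [ 0.33 -0.93 -0.29]
```

View pics/g1.png

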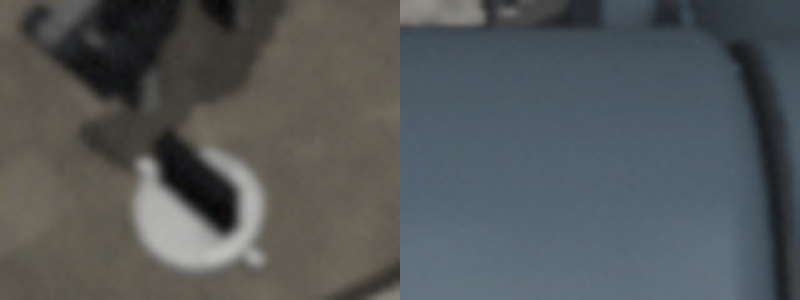

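The picture shows the lid unmoved at scene pixel (302,264), with the fingers above it. Next I descend to just above the rib and remeasure.

```bash
python3 -m crank '[{"dp":[-0.001,-0.0012,0.05],"delta_rot":[0,0,-0.0008],"fingers":0},{"dp":[-0.001,-0.0012,0.05],"delta_rot":[0,0,0],"fingers":0},{"dp":[0,0,0.05],"delta_rot":[0,0,0],"fingers":0},{"dp":[0,0,0],"delta_rot":[0,0,0],"fingers":0},{"dp":[0,0,0],"delta_rot":[0,0,0],"fingers":0},{"dp":[0,0,0],"delta_rot":[0,0,0],"fingers":0}]'
python3 -c "
from h import *
need(.6095,.1286,.1,201.6)"
```

```text
t: 5.12
tcp_pos: [0.6123, 0.1279, 0.1517]
tool_rot: [-0.188, 0.982, -0.0, 0.002]
force: [0.0, 0.2, 0.1]
finger_gap: 0.497
gripper_force: 0.0
t 5.12 pos [0.6123 0.1279 0.1517] yaw -158.39 F [0.  0.2 0.1] T [-0.03 -0.01  0.03] gap 0.497 gf 0.0 q [ 0.03  0.72  1.55  0.    0.87 -1.92]
dp tot [0.0052 0.0036 0.1033] mm [ 2.6  1.8 51.7] rot tot [-0.0003  0.0007  0.    ] deg [-0.09  0.26  0.01]
```

```bash
python3 -m crank '[{"dp":[0.0026,0.0018,0.02],"delta_rot":[0,0,0],"fingers":0},{"dp":[0.0026,0.0018,0.02],"delta_rot":[0,0,0],"fingers":0},{"dp":[0,0,0.02],"delta_rot":[0,0,0],"fingers":0},{"dp":[0,0,0.02],"delta_rot":[0,0,0],"fingers":0},{"dp":[0,0,0.02],"delta_rot":[0,0,0],"fingers":0},{"dp":[0,0,0.003],"delta_rot":[0,0,0],"fingers":0},{"dp":[0,0,0],"delta_rot":[0,0,0],"fingers":0},{"dp":[0,0,0],"delta_rot":[0,0,0],"fingers":0},{"dp":[0,0,0],"delta_rot":[0,0,0],"fingers":0}]'
python3 -c "
from h import *
need(.6095,.1286,.1,201.6)"
```

```text
t: 5.87
tcp_pos: [0.6078, 0.1285, 0.0976]
tool_rot: [-0.187, 0.982, -0.0, 0.0]
force: [0.9, 0.6, 0.5]
finger_gap: 0.497
gripper_force: 0.0
t 5.87 pos [0.6078 0.1285 0.0976] yaw -158.4 F [0.9 0.6 0.5] T [ 0.06 -0.05  0.  ] gap 0.497 gf 0.0 q [ 0.03  0.8   1.58  0.    0.76 -1.92]
dp tot [-0.0032 -0.001  -0.0047] mm [-1.6 -0.5 -2.4] rot tot [-0.      0.0001  0.    ] deg [-0.01  0.04  0.  ]
```

Now I close on the rib, correcting the height by 2 mm.

```bash
python3 -m crank '[{"dp":[-0.0016,0,-0.004],"delta_rot":[0,0,0],"fingers":-1},{"dp":[0,0,0],"delta_rot":[0,0,0],"fingers":-1},{"dp":[0,0,0],"delta_rot":[0,0,0],"fingers":-1},{"dp":[0,0,0],"delta_rot":[0,0,0],"fingers":-1},{"dp":[0,0,0],"delta_rot":[0,0,0],"fingers":-1},{"dp":[0,0,0],"delta_rot":[0,0,0],"fingers":-1},{"dp":[0,0,0],"delta_rot":[0,0,0],"fingers":-1},{"dp":[0,0,0],"delta_rot":[0,0,0],"fingers":-1},{"dp":[0,0,0],"delta_rot":[0,0,0],"fingers":-1},{"dp":[0,0,0],"delta_rot":[0,0,0],"fingers":-1}]' 60
python3 -c "
from h import *
need(.6095,.1286,.1,201.6)"
```

```text
t: 6.7
tcp_pos: [0.6089, 0.1288, 0.1003]
tool_rot: [-0.187, 0.982, -0.0, 0.001]
force: [0.1, -0.7, 5.3]
finger_gap: 0.129
gripper_force: 59.4
t 6.7 pos [0.6089 0.1288 0.1003] yaw -158.39 F [ 0.1 -0.7  5.3] T [ 0.03  0.02 -0.  ] gap 0.129 gf 59.4 q [ 0.03  0.8   1.57  0.    0.77 -1.92]
dp tot [-0.0009 -0.0008  0.0006] mm [-0.5 -0.4  0.3] rot tot [-0.0001  0.0003  0.    ] deg [-0.04  0.11  0.01]
```

```bash
python3 -m crank '[{"dp":[0,0,-0.02],"delta_rot":[0,0,0],"fingers":-1},{"dp":[0,0,-0.03],"delta_rot":[0,0,0],"fingers":-1},{"dp":[0,0,-0.04],"delta_rot":[0,0,0],"fingers":-1},{"dp":[0,0,-0.05],"delta_rot":[0,0,0],"fingers":-1},{"dp":[0,0,-0.05],"delta_rot":[0,0,0],"fingers":-1},{"dp":[0,0,-0.05],"delta_rot":[0,0,0],"fingers":-1},{"dp":[0,0,-0.03],"delta_rot":[0,0,0],"fingers":-1},{"dp":[0,0,-0.01],"delta_rot":[0,0,0],"fingers":-1},{"dp":[0,0,0],"delta_rot":[0,0,0],"fingers":-1},{"dp":[0,0,0],"delta_rot":[0,0,0],"fingers":-1}]'
python3 -c "
from h import *
need(.5132,.357,.24,201.6)"
```

```text
t: 7.53
tcp_pos: [0.6073, 0.1287, 0.2385]
tool_rot: [-0.187, 0.982, 0.0, -0.001]
force: [0.9, 0.3, -3.1]
finger_gap: 0.131
gripper_force: 58.6
t 7.53 pos [0.6073 0.1287 0.2385] yaw -158.39 F [ 0.9  0.3 -3.1] T [-0.01  0.04 -0.02] gap 0.131 gf 58.6 q [ 0.03  0.6   1.5  -0.    1.04 -1.92]
dp tot [ 0.0068  0.4938 -0.0026] mm [  3.4 246.9  -1.3] rot tot [ 0.0001 -0.0003  0.    ] deg [ 0.04 -0.13  0.01]
```

```bash
python3 -m crank '[{"dp":[0,0.02,0],"delta_rot":[0,0,0],"fingers":-1},{"dp":[0,0.04,0],"delta_rot":[0,0,0],"fingers":-1},{"dp":[0,0.05,0],"delta_rot":[0,0,0],"fingers":-1},{"dp":[0,0.055,0],"delta_rot":[0,0,0],"fingers":-1},{"dp":[0,0.055,0],"delta_rot":[0,0,0],"fingers":-1},{"dp":[0,0.055,0],"delta_rot":[0,0,0],"fingers":-1},{"dp":[0,0.055,0],"delta_rot":[0,0,0],"fingers":-1},{"dp":[0,0.055,0],"delta_rot":[0,0,0],"fingers":-1},{"dp":[0,0.05,0],"delta_rot":[0,0,0],"fingers":-1},{"dp":[0,0.04,0],"delta_rot":[0,0,0],"fingers":-1},{"dp":[0,0.019,0],"delta_rot":[0,0,0],"fingers":-1},{"dp":[0,0,0],"delta_rot":[0,0,0],"fingers":-1}]'
python3 -m crank '[{"dp":[0,0,0],"delta_rot":[0,0,0.0185],"fingers":-1},{"dp":[0,0,0],"delta_rot":[0,0,0.0185],"fingers":-1},{"dp":[0,0,0],"delta_rot":[0,0,0.0185],"fingers":-1},{"dp":[0,0,0],"delta_rot":[0,0,0.0185],"fingers":-1},{"dp":[0,0,0],"delta_rot":[0,0,0.0185],"fingers":-1},{"dp":[0,0,0],"delta_rot":[0,0,0.0185],"fingers":-1},{"dp":[0,0,0],"delta_rot":[0,0,0.0185],"fingers":-1},{"dp":[0,0,0],"delta_rot":[0,0,0.0185],"fingers":-1},{"dp":[0,0,0],"delta_rot":[0,0,0.0185],"fingers":-1},{"dp":[0,0,0],"delta_rot":[0,0,0],"fingers":-1},{"dp":[0,0,0],"delta_rot":[0,0,0],"fingers":-1}]'
python3 -c "
from h import *
need(.5132,.357,.14,141.5)
im,d=manip.snapshot('scene');np.savez('scene2.npz',im=im,d=d);cv2.imwrite('pics/s2.png',cv2.resize(im[100:260,270:470],(800,640))[:600,:,::-1])"
```

```text
t: 8.53
tcp_pos: [0.5152, 0.3604, 0.2379]
tool_rot: [-0.189, 0.982, -0.0, -0.002]
force: [1.1, 0.1, -2.8]
finger_gap: 0.13
gripper_force: 58.6
t: 9.45
tcp_pos: [0.5175, 0.3572, 0.2388]
tool_rot: [0.327, 0.945, -0.001, -0.0]
force: [-0.5, 0.7, -2.1]
finger_gap: 0.129
gripper_force: 58.6
t 9.45 pos [0.5175 0.3572 0.2388] yaw 141.77 F [-0.5  0.7 -2.1] T [-0.04  0.01  0.  ] gap 0.129 gf 58.6 q [ 0.43  0.61  1.48 -0.    1.05 -0.48]
dp tot [ 0.0064 -0.0054  0.1976] mm [ 3.2 -2.7 98.8] rot tot [-0.0002 -0.      0.0007] deg [-0.08 -0.01  0.27]
```

View pics/s2.png

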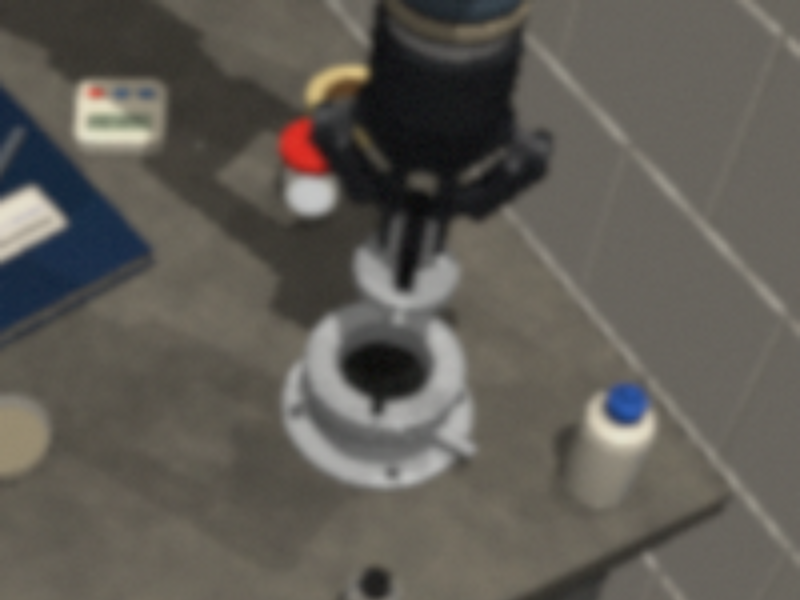

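The lid is held level above the mouth, with its front pin at scene pixel (369,179) and the ring's front slot at (364,201). I lower to just above the ring and let it settle.

```bash
python3 -m crank '[{"dp":[0.0032,-0.0027,0.03],"delta_rot":[0,0,0.0007],"fingers":-1},{"dp":[0.0032,-0.0027,0.03],"delta_rot":[0,0,0],"fingers":-1},{"dp":[0,0,0.03],"delta_rot":[0,0,0],"fingers":-1},{"dp":[0,0,0.03],"delta_rot":[0,0,0],"fingers":-1},{"dp":[0,0,0.02],"delta_rot":[0,0,0],"fingers":-1},{"dp":[0,0,0],"delta_rot":[0,0,0],"fingers":-1},{"dp":[0,0,0],"delta_rot":[0,0,0],"fingers":-1},{"dp":[0,0,0],"delta_rot":[0,0,0],"fingers":-1},{"dp":[0,0,0],"delta_rot":[0,0,0],"fingers":-1},{"dp":[0,0,0],"delta_rot":[0,0,0],"fingers":-1},{"dp":[0,0,0],"delta_rot":[0,0,0],"fingers":-1}]'
python3 -c "
from h import *
need(.5132,.357,.145,141.5)
s=np.load('scene0.npz')['im']
a,_=manip.snapshot('scene');b,_=manip.snapshot('top');np.savez('s3.npz',a=a,b=b)
f=lambda im,x,y:cv2.resize(im[y:y+60,x:x+80],(400,300),interpolation=cv2.INTER_CUBIC)
cv2.imwrite('pics/g3.png',np.vstack([f(a,325,150),f(b,227,150)])[:,:,::-1])
L=np.array([.5132,.357,0]);w=np.radians(-38.5);u=np.array([np.cos(w),np.sin(w),0]);z=manip.sense()['tcp_pos'][2]-.1
print('expect front pin tip/back',proj('scene',[L+u*.0395+[0,0,z+.009],L-u*.0395+[0,0,z+.009]]))"
```

```text
t: 10.42
tcp_pos: [0.5134, 0.3585, 0.1703]
tool_rot: [0.33, 0.944, 0.001, 0.001]
force: [-0.6, 0.2, -2.1]
finger_gap: 0.133
gripper_force: 58.5
t 10.42 pos [0.5134 0.3585 0.1703] yaw 141.43 F [-0.6  0.2 -2.1] T [ 0.   -0.03  0.01] gap 0.133 gf 58.5 q [ 0.43  0.7   1.54  0.    0.91 -0.47]
dp tot [-0.0014 -0.0026  0.0505] mm [-0.7 -1.3 25.3] rot tot [ 0.0002  0.0001 -0.0002] deg [ 0.08  0.04 -0.07]
expect front pin tip/back [[364.94443059 197.08298227]
 [368.98345429 172.13161906]]
```

View pics/g3.png

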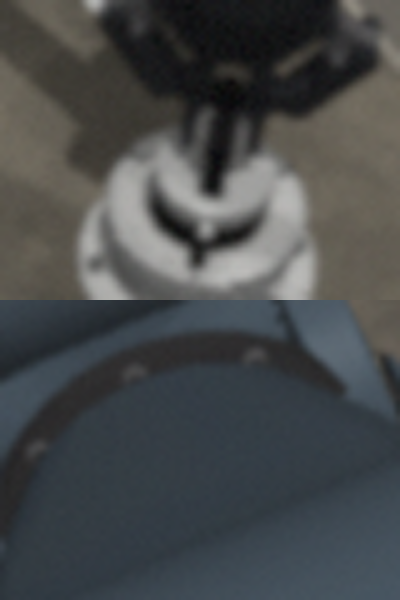

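The front pin is at (366.4,196.4), as expected for the present 1.5 mm offset in y, and the slot lies right below it. I correct that and feel downward gently.

```bash
python3 -m crank '[{"dp":[-0.0014,-0.0026,0.01],"delta_rot":[0,0,0],"fingers":-1},{"dp":[0,0,0.01],"delta_rot":[0,0,0],"fingers":-1},{"dp":[0,0,0.006],"delta_rot":[0,0,0],"fingers":-1},{"dp":[0,0,0],"delta_rot":[0,0,0],"fingers":-1},{"dp":[0,0,0],"delta_rot":[0,0,0],"fingers":-1},{"dp":[0,0,0],"delta_rot":[0,0,0],"fingers":-1},{"dp":[0,0,0],"delta_rot":[0,0,0],"fingers":-1}]'
python3 -c "
from h import *
need(.5132,.357,.145,141.5)"
python3 -m crank '[{"dp":[0,0,0.004],"delta_rot":[0,0,0],"fingers":-1},{"dp":[0,0,0.004],"delta_rot":[0,0,0],"fingers":-1},{"dp":[0,0,0],"delta_rot":[0,0,0],"fingers":-1},{"dp":[0,0,0],"delta_rot":[0,0,0],"fingers":-1},{"dp":[0,0,0],"delta_rot":[0,0,0],"fingers":-1}]'
python3 -c "
from h import *
need(.5132,.357,.145,141.5)"
```

```text
t: 11.1
tcp_pos: [0.513, 0.3569, 0.1565]
tool_rot: [0.33, 0.944, 0.0, 0.0]
force: [-0.1, -0.8, -3.0]
finger_gap: 0.131
gripper_force: 58.6
t 11.1 pos [0.513  0.3569 0.1565] yaw 141.42 F [-0.1 -0.8 -3. ] T [-0.   -0.01  0.03] gap 0.131 gf 58.6 q [ 0.43  0.72  1.55  0.    0.88 -0.47]
dp tot [-0.0003  0.0004  0.023 ] mm [-0.1  0.2 11.5] rot tot [ 0.      0.     -0.0002] deg [ 0.02  0.01 -0.08]
t: 11.52
tcp_pos: [0.5128, 0.3568, 0.1524]
tool_rot: [0.33, 0.944, -0.0, -0.0]
force: [-0.1, 0.1, -2.2]
finger_gap: 0.128
gripper_force: 58.6
t 11.52 pos [0.5128 0.3568 0.1524] yaw 141.42 F [-0.1  0.1 -2.2] T [-0.04  0.02 -0.01] gap 0.128 gf 58.6 q [ 0.43  0.72  1.55  0.    0.87 -0.47]
dp tot [-0.0004  0.0008  0.0147] mm [-0.2  0.4  7.4] rot tot [-0.     -0.     -0.0002] deg [-0.   -0.   -0.08]
```

```bash
python3 -m crank '[{"dp":[0,0,0.003],"delta_rot":[0,0,0],"fingers":-1},{"dp":[0,0,0.003],"delta_rot":[0,0,0],"fingers":-1},{"dp":[0,0,0],"delta_rot":[0,0,0],"fingers":-1},{"dp":[0,0,0],"delta_rot":[0,0,0],"fingers":-1},{"dp":[0,0,0],"delta_rot":[0,0,0],"fingers":-1}]'
python3 -m crank '[{"dp":[0,0,0.003],"delta_rot":[0,0,0],"fingers":-1},{"dp":[0,0,0.003],"delta_rot":[0,0,0],"fingers":-1},{"dp":[0,0,0],"delta_rot":[0,0,0],"fingers":-1},{"dp":[0,0,0],"delta_rot":[0,0,0],"fingers":-1}]'
python3 -c "
from h import *
need(.5132,.357,.138,141.5)"
```

```text
t: 11.93
tcp_pos: [0.5128, 0.3568, 0.1494]
tool_rot: [0.33, 0.944, 0.0, -0.0]
force: [1.0, -0.5, -1.9]
finger_gap: 0.128
gripper_force: 58.6
t: 12.27
tcp_pos: [0.5127, 0.3568, 0.1462]
tool_rot: [0.33, 0.944, -0.0, -0.0]
force: [0.2, 0.5, -2.8]
finger_gap: 0.129
gripper_force: 58.6
t 12.27 pos [0.5127 0.3568 0.1462] yaw 141.42 F [ 0.2  0.5 -2.8] T [ 0.03 -0.02 -0.01] gap 0.129 gf 58.6 q [ 0.43  0.73  1.55  0.    0.86 -0.47]
dp tot [-0.0005  0.001   0.0164] mm [-0.3  0.5  8.2] rot tot [-0.0001 -0.     -0.0002] deg [-0.02 -0.01 -0.08]
```

At lid height 46 mm (below the 49 mm rest height) there is still no contact, so the pins are in the slots. I continue down onto the seal.

```bash
python3 -m crank '[{"dp":[0,0,0.003],"delta_rot":[0,0,0],"fingers":-1},{"dp":[0,0,0.003],"delta_rot":[0,0,0],"fingers":-1},{"dp":[0,0,0.003],"delta_rot":[0,0,0],"fingers":-1},{"dp":[0,0,0.003],"delta_rot":[0,0,0],"fingers":-1},{"dp":[0,0,0],"delta_rot":[0,0,0],"fingers":-1},{"dp":[0,0,0],"delta_rot":[0,0,0],"fingers":-1}]'
python3 -m crank '[{"dp":[0,0,0.003],"delta_rot":[0,0,0],"fingers":-1},{"dp":[0,0,0.002],"delta_rot":[0,0,0],"fingers":-1},{"dp":[0,0,0],"delta_rot":[0,0,0],"fingers":-1},{"dp":[0,0,0],"delta_rot":[0,0,0],"fingers":-1},{"dp":[0,0,0],"delta_rot":[0,0,0],"fingers":-1}]'
python3 -c "
from h import *
need(.5132,.357,.138,141.5)"
```

```text
t: 12.77
tcp_pos: [0.5127, 0.3568, 0.1402]
tool_rot: [0.33, 0.944, -0.0, -0.0]
force: [0.7, -1.0, -1.9]
finger_gap: 0.129
gripper_force: 58.6
t: 13.18
tcp_pos: [0.513, 0.3569, 0.1383]
tool_rot: [0.33, 0.944, 0.0, 0.0]
force: [-0.6, -1.0, 1.0]
finger_gap: 0.125
gripper_force: 59.1
t 13.18 pos [0.513  0.3569 0.1383] yaw 141.42 F [-0.6 -1.   1. ] T [-0.07  0.07 -0.03] gap 0.125 gf 59.1 q [ 0.43  0.74  1.55 -0.    0.85 -0.47]
dp tot [-0.0003  0.0005  0.0006] mm [-0.1  0.2  0.3] rot tot [ 0.0001  0.     -0.0002] deg [ 0.03  0.02 -0.08]
```

The lid rests on the seal (38.3 mm, light contact). Now I turn it clockwise in small steps, sinking with the ramp.

```bash
python3 -m crank '[{"dp":[0,0,0.002],"delta_rot":[0,0,0.005],"fingers":-1},{"dp":[0,0,0.0006],"delta_rot":[0,0,0.01],"fingers":-1},{"dp":[0,0,0.0006],"delta_rot":[0,0,0.01],"fingers":-1},{"dp":[0,0,0.0006],"delta_rot":[0,0,0.01],"fingers":-1},{"dp":[0,0,0],"delta_rot":[0,0,0],"fingers":-1},{"dp":[0,0,0],"delta_rot":[0,0,0],"fingers":-1}]' 90
python3 -c "
from h import *
need(.513,.3569,.1346,91.6)"
python3 -m crank '[{"dp":[0,0,0.0008],"delta_rot":[0,0,0.01],"fingers":-1},{"dp":[0,0,0.0008],"delta_rot":[0,0,0.01],"fingers":-1},{"dp":[0,0,0.0008],"delta_rot":[0,0,0.01],"fingers":-1},{"dp":[0,0,0],"delta_rot":[0,0,0],"fingers":-1},{"dp":[0,0,0],"delta_rot":[0,0,0],"fingers":-1}]'
python3 -c "
from h import *
need(.513,.3569,.1346,91.6)"
```

```text
t: 13.68
tcp_pos: [0.5136, 0.3572, 0.1374]
tool_rot: [0.432, 0.902, 0.001, 0.001]
force: [0.1, -0.6, 5.2]
finger_gap: 0.124
gripper_force: 91.6
t 13.68 pos [0.5136 0.3572 0.1374] yaw 128.8 F [ 0.1 -0.6  5.2] T [-0.07  0.17 -0.07] gap 0.124 gf 91.6 q [ 0.43  0.74  1.55  0.    0.84 -0.25]
dp tot [ 0.0003 -0.0014  0.0056] mm [ 0.1 -0.7  2.8] rot tot [ 0.0004 -0.      0.1033] deg [ 1.60e-01 -2.00e-02  3.72e+01]
t: 14.1
tcp_pos: [0.5137, 0.3574, 0.1367]
tool_rot: [0.515, 0.857, 0.001, 0.001]
force: [-1.0, 0.6, 7.2]
finger_gap: 0.125
gripper_force: 92.0
t 14.1 pos [0.5137 0.3574 0.1367] yaw 117.99 F [-1.   0.6  7.2] T [-0.06  0.24 -0.06] gap 0.125 gf 92.0 q [ 0.43  0.74  1.55  0.    0.84 -0.06]
dp tot [-0.0002 -0.0017  0.0043] mm [-0.1 -0.9  2.1] rot tot [ 0.0005 -0.0001  0.0733] deg [ 0.18 -0.04 26.39]
```

```bash
python3 -m crank '[{"dp":[0,0,0.001],"delta_rot":[0,0,0.01],"fingers":-1},{"dp":[0,0,0.001],"delta_rot":[0,0,0.01],"fingers":-1},{"dp":[0,0,0.001],"delta_rot":[0,0,0.01],"fingers":-1},{"dp":[0,0,0],"delta_rot":[0,0,0],"fingers":-1},{"dp":[0,0,0],"delta_rot":[0,0,0],"fingers":-1}]'
python3 -c "
from h import *
need(.513,.3569,.1346,91.6)"
python3 -m crank '[{"dp":[0,0,0.001],"delta_rot":[0,0,0.01],"fingers":-1},{"dp":[0,0,0.001],"delta_rot":[0,0,0.01],"fingers":-1},{"dp":[0,0,0],"delta_rot":[0,0,0],"fingers":-1},{"dp":[0,0,0],"delta_rot":[0,0,0],"fingers":-1}]'
python3 -c "
from h import *
need(.513,.3569,.1346,91.6)"
```

```text
t: 14.52
tcp_pos: [0.5138, 0.3574, 0.1356]
tool_rot: [0.593, 0.805, 0.002, 0.001]
force: [-1.2, 0.3, 10.0]
finger_gap: 0.123
gripper_force: 92.3
t 14.52 pos [0.5138 0.3574 0.1356] yaw 107.19 F [-1.2  0.3 10. ] T [-0.18  0.34 -0.08] gap 0.123 gf 92.3 q [0.43 0.75 1.55 0.   0.84 0.13]
dp tot [-0.0006 -0.0018  0.0021] mm [-0.3 -0.9  1. ] rot tot [ 0.0005 -0.0002  0.0433] deg [ 0.19 -0.06 15.59]
t: 14.85
tcp_pos: [0.5137, 0.3574, 0.1348]
tool_rot: [0.643, 0.766, 0.002, 0.001]
force: [-1.5, -1.1, 10.5]
finger_gap: 0.122
gripper_force: 92.5
t 14.85 pos [0.5137 0.3574 0.1348] yaw 99.99 F [-1.5 -1.1 10.5] T [-0.26  0.4  -0.18] gap 0.122 gf 92.5 q [0.43 0.75 1.55 0.   0.84 0.25]
dp tot [-0.0007 -0.0016  0.0005] mm [-0.3 -0.8  0.2] rot tot [ 0.0005 -0.0002  0.0233] deg [ 0.18 -0.07  8.39]
```

```bash
python3 -m crank '[{"dp":[0,0,0.0005],"delta_rot":[0,0,0.007],"fingers":-1},{"dp":[0,0,0],"delta_rot":[0,0,0.007],"fingers":-1},{"dp":[0,0,0],"delta_rot":[0,0,0],"fingers":-1},{"dp":[0,0,0],"delta_rot":[0,0,0],"fingers":-1}]'
python3 -c "
from h import *
need(.513,.3569,.1346,91.6)"
python3 -m crank '[{"dp":[0,0,0],"delta_rot":[0,0,0.005],"fingers":-1},{"dp":[0,0,0],"delta_rot":[0,0,0.005],"fingers":-1},{"dp":[0,0,0],"delta_rot":[0,0,0],"fingers":-1},{"dp":[0,0,0],"delta_rot":[0,0,0],"fingers":-1}]'
python3 -c "
from h import *
need(.513,.3569,.1346,91.6)"
```

```text
t: 15.18
tcp_pos: [0.5138, 0.3574, 0.1347]
tool_rot: [0.676, 0.737, 0.002, 0.001]
force: [-1.5, -0.9, 11.5]
finger_gap: 0.128
gripper_force: 92.5
t 15.18 pos [0.5138 0.3574 0.1347] yaw 94.99 F [-1.5 -0.9 11.5] T [-0.22  0.42  0.05] gap 0.128 gf 92.5 q [0.43 0.75 1.55 0.   0.84 0.34]
dp tot [-0.0009 -0.0017  0.0003] mm [-0.5 -0.9  0.1] rot tot [ 0.0005 -0.0002  0.0094] deg [ 0.2  -0.08  3.39]
t: 15.52
tcp_pos: [0.5128, 0.3575, 0.1348]
tool_rot: [0.698, 0.717, 0.001, 0.0]
force: [-3.5, 0.4, 13.4]
finger_gap: 0.125
gripper_force: 92.8
t 15.52 pos [0.5128 0.3575 0.1348] yaw 91.54 F [-3.5  0.4 13.4] T [-0.07  0.68  0.56] gap 0.125 gf 92.8 q [ 0.43  0.75  1.56 -0.    0.84  0.4 ]
dp tot [-0.0012  0.0004  0.0003] mm [-0.6  0.2  0.2] rot tot [ 0.0002 -0.0001 -0.0002] deg [ 0.09 -0.04 -0.06]
```

The torque rose to 0.56 N m at 0.87 rad and 34.8 mm, so this is the stop. I ease the twist slightly, open, retreat and look.

```bash
python3 -m crank '[{"dp":[0,0,-0.002],"delta_rot":[0,0,-0.0015],"fingers":-1},{"dp":[0,0,-0.002],"delta_rot":[0,0,0],"fingers":-1},{"dp":[0,0,0],"delta_rot":[0,0,0],"fingers":-1}]' 40
python3 -m crank '[{"dp":[0,0,0],"delta_rot":[0,0,0],"fingers":-0.3},{"dp":[0,0,0],"delta_rot":[0,0,0],"fingers":-0.3},{"dp":[0,0,0],"delta_rot":[0,0,0],"fingers":-0.3},{"dp":[0,0,0],"delta_rot":[0,0,0],"fingers":-0.3},{"dp":[0,0,0],"delta_rot":[0,0,0],"fingers":-0.3},{"dp":[0,0,-0.02],"delta_rot":[0,0,0],"fingers":-0.3},{"dp":[0,0,-0.03],"delta_rot":[0,0,0],"fingers":-0.3},{"dp":[0,0,-0.04],"delta_rot":[0,0,0],"fingers":-0.3},{"dp":[0,0,-0.05],"delta_rot":[0,0,0],"fingers":-0.3},{"dp":[0,0,-0.05],"delta_rot":[0,0,0],"fingers":-0.3},{"dp":[0,0,-0.03],"delta_rot":[0,0,0],"fingers":-0.3},{"dp":[0,0,0],"delta_rot":[0,0,0],"fingers":-0.3}]'
python3 -c "
from h import *
need(.513,.3569,.1346,91.6)
im,d=manip.snapshot('scene');cv2.imwrite('pics/s4.png',cv2.resize(im[100:260,270:470],(750,600),interpolation=cv2.INTER_CUBIC)[:,:,::-1])
uv=(366,184);L=np.array([.5132,.3572,.0346])
for h in(.0165,.058): 
  a=np.radians(-88.4);u=np.array([np.cos(a),np.sin(a),0]);print(h,proj('scene',[L+[0,0,h]+u*.023,L+[0,0,h]-u*.023,L+[0,0,h]]).round(1).tolist())
"
```

```text
t: 15.77
tcp_pos: [0.5128, 0.3574, 0.1349]
tool_rot: [0.695, 0.719, 0.001, -0.0]
force: [-2.8, 2.9, 6.6]
finger_gap: 0.129
gripper_force: 91.4
t: 16.77
tcp_pos: [0.5148, 0.3577, 0.2488]
tool_rot: [0.695, 0.719, 0.004, 0.002]
force: [0.1, 1.0, 0.5]
finger_gap: 0.348
gripper_force: 0.0
t 16.77 pos [0.5148 0.3577 0.2488] yaw 91.92 F [0.1 1.  0.5] T [ 0.04 -0.    0.06] gap 0.348 gf 0.0 q [ 0.43  0.59  1.49 -0.    1.06  0.4 ]
dp tot [-0.0023 -0.0055  0.2284] mm [ -1.2  -2.7 114.2] rot tot [ 0.0013 -0.0006  0.0009] deg [ 0.48 -0.2   0.32]
0.0165 [[358.2, 194.5], [373.5, 187.5], [365.9, 191.0]]
0.058 [[359.7, 184.5], [375.5, 177.4], [367.7, 180.9]]
```

View pics/s4.png

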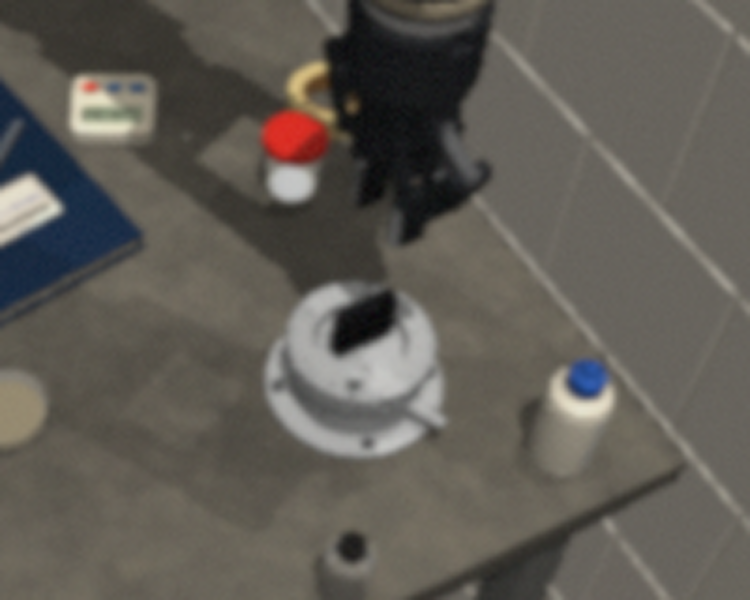

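The lid sits flush in the ring, with the rib's top edge from about (359,186) to (375,177), matching the locked pose. The bystanders are untouched, so I hand the job in.

```bash
python3 -c "
from station import manip
print(manip.sign_off())"
```

```text
the job is handed in; nothing more can be done
None
```

The lid is in the pot and locked: I turned it clockwise about 0.87 rad until it met the stop, at about 34.8 mm. After release the picture still matched the locked position, the bottles, cup and dish were never touched, and I handed the job in at about 17 s.

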